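Fit the drilled selector lever on its splined shaft and switch the test unit on

ROBOT

A 6-joint arm with a two-finger parallel gripper is mounted at the origin on the work surface. World frame = base frame: x ahead of the robot, y to its left, z up, the work surface at z = 0. Lengths are in mm, angles in rad, forces in N, time in s.
With the tool pointing down it reaches from about 375 to 925 mm from the base axis. Payload 5.7 kg.
Tool frame: the origin (TCP) lies midway between the tips of the shut fingers; the grasp point (between the pads) lies 19 mm behind it; x points along the fingers, z is the direction in which the jaws open and shut, and the axes are right-handed (so a half turn about x gives the same grasp; the last joint's range is limited). The gripper opens to 88 mm and grips with 3 to 60 N. Pads are 20 mm wide; open, the fingers measure 115 mm over their backs; the gripper's body (75 mm by 178 mm) begins 61 mm behind the grasp point.
Start: joints at [1.161, 0.359, 1.51, -0, 1.272, -0.115], TCP at [174.322, 574.085, 222.623] pointing down, gripper open.
Joint ranges: [-2.97, 2.97], [-1.01, 2.36], [0.21, 2.38], [-0.96, 4.11], [0.2, 2.71], [-2.98, 2.98]. Speed limits (rad/s): [2.39, 2.39, 3.14, 3.14, 3.14, 3.14].

INTERFACE

Orientations are given as a unit quaternion [x, y, z, w].
In Python, from rig import arm gives the robot as it stands.
- The arm moves only by the shell command python3 -m pendant 'ROWS' [FORCE]. ROWS is JSON, a list of rows, each a list of 3 entries, a list of its own where there are three numbers: the shift along the tool's x, y, z in mm, then the turn about the tool's x in degrees, then the finger opening in mm, from 0 to 87.8. A call has 1 to 8 rows; each row is the pose to reach, as a shift and turn from the pose commanded when the call began, along the tool's axes at that moment; what a row does not reach only later rows make up. A row lasts 1/12 s, in which the tool goes at most 41.7 mm and 7.16 degrees, less where a joint would pass 70% of its speed; a pose out of reach is approached as far as the arm can. A call with a gripper value outside its range is refused whole. The fingers move at their own pace and stop on an object; FORCE is the grip in N (left out, the last holds). Time passes only in rows, so rows that repeat a pose let the fingers close. It gives the time, the measured TCP pose, the force and the opening at its end, in the units of the state.
- arm.sense(): the state, without advancing time (a new reading comes with each control period).
- arm.get_image(name): name is "scene" or "side" or "wrist"; returns a dict with "frame" (480x640x3 uint8, red, green, blue), "vfov" (degrees; the focal length in pixels is half the picture's height over the tangent of half this angle, whatever the lens; pixels are square), "cx", "cy" (the principal point, pixels), "D" ([k1, k2, p1, p2, k3] as OpenCV has them; the pictures are not rectified), "origin" and "orientation" of the camera in the world. Camera axes: x right, y down, z forward; pixel columns grow to the right and rows downward; lengths in mm; the calibration is good to about 2 mm. A picture is of the moment at which its call begins. There is no depth.
- arm.hand_in(): hands the job in, once; it reports no verdict.
Trained networks look in the newest picture that a camera, given by its name, has taken for a name from the list of things; names that differ only in an ending like _2 or _b are one class to them, and where a whole thing is asked for, a point or a joint stands for the part that bears it (a point fixed in the world has none). Each returns a list of dicts, best first, with "score" (0 to 1); they miss things now and then, are a little off and sometimes report something else, mostly with a low value. They report only what shows in the picture. A call takes as long as a camera call. They do not tell look-alikes from the thing itself.
- arm.spot_in(name, camera): "box" ([left, top, width, height] in pixels, round what is visible of it).
- arm.regions_of(name, camera): "pixels" (480x640 bool, what is visible of it) and "box" ([left, top, width, height] in pixels, round what is visible of it).
- arm.spot_point(name, camera): "uv" ([column, row] in pixels: a listed point, or the origin of a listed thing).
The state is a dict: "t": time; "qpos": joint angles; "qvel": joint speeds; "joint_efforts": joint torques, N m; "tcp_pos": TCP position; "tcp_rot": TCP orientation; "wrist_force": force on the tool from outside, world axes, zero at the start; "torque": the same for the moment, N m; "gripper_width": finger opening in mm.
Only numpy, scipy, OpenCV 4.12 (cv2) and the standard library are available. Lean on these libraries where they do the work, as an engineer would, in place of code of your own. Each camera call takes 0.05 s, during which the arm holds its last target.

TASK

Pick up the loose blue-hubbed lever, turn it to match the splined shaft on top of the silver test unit (the brass tooth belongs under the lever's arm) and slide it fully home, flat on the collar. Then turn the fitted lever counter-clockwise, seen from above, until its red end is over the green dot, and let go. Feel your way gently, never jamming or forcing the lever against the unit, and leave the small things lying on the bench where they are.

Things in the scene. Friction and masses are not known exactly. Their poses are not given: they have to be found in the camera images.
- lever_hub (a point): Centre of the loose lever's hub (lever 0.15-0.3 kg): a blue square block 38 x 38 mm, 36 mm high, standing on the bench. z up; its flat upright sides face the point's x and y axes; grip it across the sides facing +-y. The arm leaves its +x side: a steel bar 16 mm wide, 8 mm thick, its middle 14 mm above the hub's underside.
- lever_bore (a point): Centre of the bore's mouth in the hub's underside (18 mm below lever_hub), axes as the lever's. Bore right through along z: 16 mm diameter, with three slots out to 13.2 mm from the axis: a wide one (10.4 mm) towards +x, under the arm, and two narrow ones (7.4 mm) at +-120 deg. Fits the shaft one way only; about 0.5 mm radial clearance, 0.06 rad of play either way.
- lever_tip (a point): Centre of the lever's red end cap (24 mm diameter, 12 mm thick), 88 mm from the hub axis along the lever's +x axis and 14 mm above the hub's underside; axes as the lever's.
- selector_unit: Test unit, fixed: aluminium box with wooden cheeks, about 240 x 240 mm, flat top 80 mm above the bench. Origin: centre of its underside, z up. A splined shaft stands upright on its top. A white arc round the shaft, from -0.5 to +0.5 rad about the unit's +x axis, shows where the lever may point as it goes on; the green dot is at +0.95 rad (counter-clockwise from above).
- shaft_seat (a point): On the shaft axis at the top of the collar (36 mm diameter, 92 mm above the bench), where the hub's underside rests when fully home. Axes are the unit's and do NOT turn with the shaft. The shaft turns about z against a steady friction of about 0.08 N m and stays where left; end stops at -0.55 and +1.05 rad from the unit's +x axis (angle of the brass tooth).
- shaft_teeth (a point): On the shaft axis at the top of its teeth, 17 mm above shaft_seat: a hub that is centred but wrongly turned rests here. Teeth run down to the collar, out to 12 mm from the axis: a brass one 9 mm wide, two steel ones 6 mm wide at +-120 deg from it. The brass one starts between -0.5 and +0.5 rad from the unit's +x axis; not measured: see or feel for it. Axes are the unit's.
- shaft_nose (a point): Tip of the shaft, 26 mm above shaft_seat, on the axis: pilot nose that centres the hub before it meets the teeth; a cone from 8 mm diameter at the tip to 15 mm diameter 5 mm lower, then the plain 15 mm core. Axes are the unit's.
- on_mark (a point): Centre of the green dot (16 mm diameter) on the unit's top face, 80 mm above the bench, 88 mm from the shaft axis at +0.95 rad counter-clockwise from the unit's +x axis.
- screwdriver: Bystander: screwdriver 160 mm long with an orange handle, lying on the bench; leave alone.
- spare_knob: Bystander: loose black knob, 34 mm diameter, 16 mm high, on the bench; leave alone.
- brass_collar: Bystander: brass ring, 32 mm diameter, 12 mm high, on the bench; leave alone.
There are look-alikes about, which are no part of the job. Of the things like the part that bears lever_hub, leave any that is pink or purple; of the rest the larger one is meant.

How it is judged (in metres and radians):
On the way:
1. the lever is fully home on the spline, not yet turned to the green dot (z of lever_hub in the frame of shaft_seat below 0.0205 m and horizontal distance between lever_hub and shaft_seat below 0.004 m and angle between lever_hub's own z axis and vertical below 0.1 rad and horizontal distance between lever_tip and on_mark above 0.025 m), for 0.1 s.
At the end, for the whole second after the job is handed in: The lever is fully home on the splined shaft (underside within about 2.5 mm of the collar, hub centred within 4 mm, upright within 0.1 rad), its red end over the green dot (within 13 mm seen from above), released and at rest (z of lever_hub in the frame of shaft_seat between 0.015 and 0.0205 m and horizontal distance between lever_hub and shaft_seat below 0.004 m and angle between lever_hub's own z axis and vertical below 0.1 rad and horizontal distance between lever_tip and on_mark below 0.013 m and linear speed of lever below 0.02 m/s); the robot touches nothing.
It fails at once if the lever is jammed or forced against the unit (more than 40 N) (contact force between lever and selector_unit above 40 N).
It fails at once if the robot pushes on the test unit itself (more than 10 N) (contact force between any of the fingers, the arm and selector_unit above 10 N).
It fails at once if a bystander is disturbed (moved more than 15 mm) (distance of any of screwdriver, spare_knob, brass_collar from where it was at the start of the episode above 0.015 m).
It also fails if it takes over 72 s, if anything falls off the work surface, if the arm or the gripper's body presses on something with over 40 N, if the wrist force passes 120 N, or if a joint passes its speed limit or range.

## Working session

There is one attempt and no reset: what is moved stays moved. The work goes in short steps, Python scripts to look and compute and a shell command to move; the robot and the scene stay as the last step left them, time stands still between calls to the robot, and variables do not carry over. Pictures are saved under pics/ and viewed, and the job is handed in when it is done.

```bash
ls; mkdir -p pics
python3 - <<'E'
from rig import arm
import cv2
s=arm.sense()
print(s)
for n in ["scene","side","wrist"]:
    d=arm.get_image(n); cv2.imwrite(f"pics/{n}0.png",d["frame"][:,:,::-1])
    print(n,{k:v for k,v in d.items() if k!="frame"})
    for nm in ["lever_hub","lever_tip","shaft_nose","shaft_seat","shaft_teeth","on_mark","selector_unit"]:
        print(nm,[(round(r["score"],2),[round(float(x)) for x in r["uv"]]) for r in arm.spot_point(nm,n)])
E
```

```text
pics
{'t': 0.0, 'qpos': array([ 1.16090344e+00,  3.59490775e-01,  1.51144759e+00,  1.13606382e-05,
        1.27254181e+00, -1.15107915e-01]), 'qvel': array([-0.00021092, -0.0002212 ,  0.00166218, -0.00100917,  0.00092507,
       -0.0004276 ]), 'joint_efforts': array([ 2.81785642e-04, -5.15380096e+01, -2.70720112e+01,  6.75222510e-02,
        3.52363300e-02, -1.19708284e-04]), 'tcp_pos': array([174.04000567, 573.45276665, 221.81233539]), 'tcp_rot': array([-0.42147779,  0.56858892,  0.42081792,  0.56742875]), 'wrist_force': array([-0.9989664 ,  0.34588415,  0.07389031]), 'torque': array([ 0.05504351, -0.01332814,  0.0339642 ]), 'gripper_width': 87.60403419579698}
scene {'vfov': 46.30512281020513, 'cx': 312.17149325500554, 'cy': 233.4270448043261, 'D': array([-0.10927339,  0.        ,  0.        ,  0.        ,  0.        ]), 'origin': array([1051.62482913, -465.87802594,  670.82012638]), 'orientation': array([ 0.84833771,  0.33137917, -0.15291943, -0.38357088])}
lever_hub [(0.74, [290, 180]), (0.72, [353, 160]), (0.62, [418, 188]), (0.57, [364, 194])]
lever_tip [(0.7, [384, 162]), (0.67
[... 543 characters left out ...]
.9, [344, 357]), (0.79, [398, 402]), (0.75, [296, 411]), (0.58, [418, 324])]
lever_tip [(0.85, [455, 365]), (0.74, [263, 393]), (0.7, [292, 334])]
shaft_nose [(0.85, [321, 149])]
shaft_seat [(0.62, [326, 162])]
shaft_teeth [(0.9, [324, 154])]
on_mark [(0.73, [296, 185])]
selector_unit [(0.96, [313, 198])]
wrist {'vfov': 69.08346727572473, 'cx': 321.3323535263853, 'cy': 242.85856592071903, 'D': array([-0.01043053,  0.        ,  0.        ,  0.        ,  0.        ]), 'origin': array([105.34028962, 594.28608088, 384.4593625 ]), 'orientation': array([0.79551923, 0.59087803, 0.07922876, 0.10832871])}
lever_hub []
lever_tip []
shaft_nose []
shaft_seat []
shaft_teeth []
on_mark []
selector_unit []
```

View pics/scene0.png

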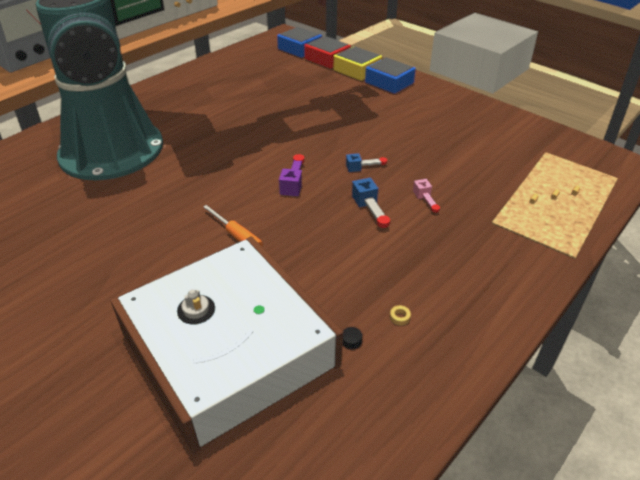

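View pics/side0.png

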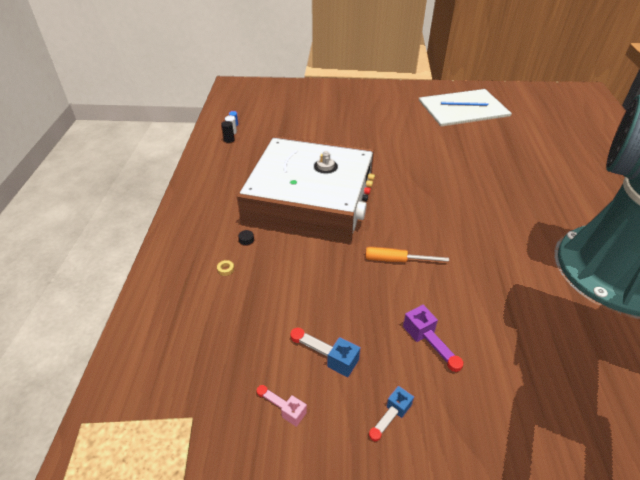

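Run:
```python
import cv2
a=cv2.imread("pics/scene0.png")[120:260,250:470]; b=cv2.imread("pics/side0.png")[290:440,220:480]
cv2.imwrite("pics/crop_a.png",cv2.resize(a,None,fx=3.5,fy=3.5,interpolation=2)); cv2.imwrite("pics/crop_b.png",cv2.resize(b,None,fx=3,fy=3,interpolation=2))
```

```text
(no output)
```

View pics/crop_a.png

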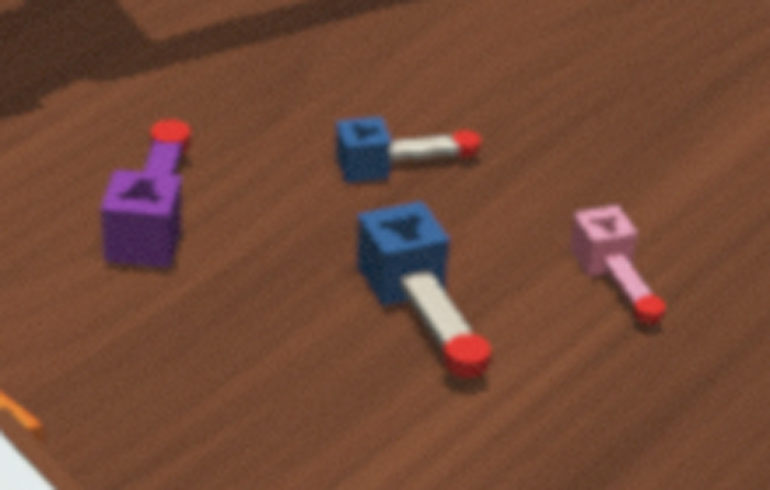

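View pics/crop_b.png

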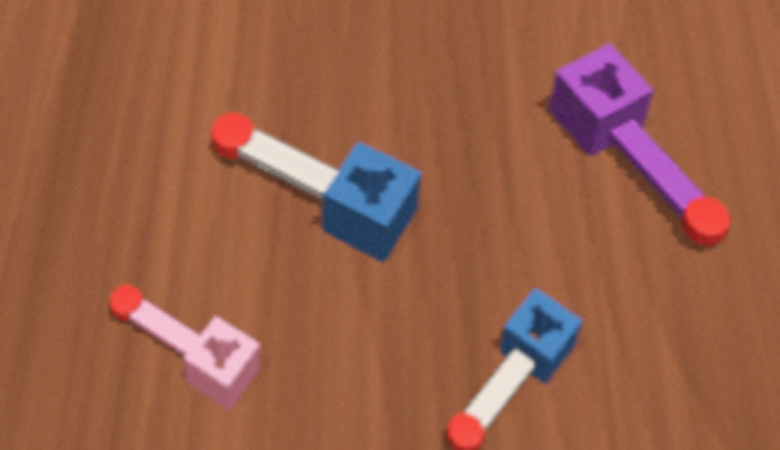

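Candidates (side view): large blue (344,357), small blue (398,402), pink (296,411), purple (418,324). In the scene view these are (365,192), (353,160), (424,188) and (290,180). By the description I choose the larger blue one. The crops confirm it: white arm and red end at side (297,334) / scene (384,221).

```bash
cat > h.py <<'E'
import numpy as np, cv2
from rig import arm
from scipy.spatial.transform import Rotation as R
def K(d):
    f=240/np.tan(np.radians(d["vfov"])/2); return np.array([[f,0,d["cx"]],[0,f,d["cy"]],[0,0,1]])
def ray(d,uv):
    p=cv2.undistortPoints(np.array([[uv]],float),K(d),d["D"])[0,0]
    v=R.from_quat(d["orientation"]).apply([p[0],p[1],1]); return np.array(d["origin"]),v/np.linalg.norm(v)
def onz(d,uv,z):
    o,v=ray(d,uv); return o+v*(z-o[2])/v[2]
def proj(d,P):
    Rm=R.from_quat(d["orientation"]).as_matrix().T
    p=cv2.projectPoints(np.atleast_2d(np.array(P,float)),cv2.Rodrigues(Rm)[0],-Rm@d["origin"],K(d),d["D"])[0]
    return p[:,0]
def tri(*obs):
    A=np.zeros((3,3));b=np.zeros(3)
    for d,uv in obs:
        o,v=ray(d,uv);M=np.eye(3)-np.outer(v,v);A+=M;b+=M@o
    return np.linalg.solve(A,b)
def toolshift(target):  # world displacement in tool axes
    s=arm.sense(); return R.from_quat(s["tcp_rot"]).inv().apply(np.array(target)-s["tcp_pos"])
def pts(n,cam): return [(round(r["score"],2),[round(float(x),1) for x in r["uv"]]) for r in arm.spot_point(n,cam)]
E
python3 - <<'E'
from h import *
s=arm.get_image("scene"); d=arm.get_image("side")
def c(n,a,b):
    P=tri((s,a),(d,b)); print(n,P.round(1), "err",np.linalg.norm(proj(s,P)[0]-a).round(1),np.linalg.norm(proj(d,P)[0]-b).round(1))
c("hub",(364,194),(344,357)); c("tip",(385,222),(297,336)); c("nose",(192,294),(321,149)); c("seat",(190,306),(326,162)); c("mark",(259,310),(293,182.5))
for n,a,z in [("hub",(364,194),18),("tip",(384,222),16),("seat",(190,306),92),("mark",(259,310),80),("corner1",(242,250),80),("c2",(134,298),80),("c3",(197,400),80),("c4",(318,331),80)]: print(n,"scene",onz(s,a,z).round(1))
for n,a,z in [("hub",(344,357),18),("tip",(297,336),14),("seat",(326,162),92),("mark",(293,182.5),80)]: print(n,"side",onz(d,a,z).round(1))
st=arm.sense(); print(R.from_quat(st["tcp_rot"]).as_matrix().round(3))
w=arm.get_image("wrist"); print((R.from_quat(st["tcp_rot"]).inv().apply(w["origin"]-st["tcp_pos"])).round(1), (R.from_quat(st["tcp_rot"]).inv()*R.from_quat(w["orientation"])).as_matrix().round(3))
E
```

```text
hub [533.3 235.3  12.9] err 0.4 0.5
tip [612.7 197.2  11. ] err 0.7 0.7
nose [ 588.  -204.6  119.4] err 0.8 0.5
seat [ 576.8 -205.1   86.8] err 1.0 0.6
mark [ 644.3 -139.8   77.4] err 0.0 0.0
hub scene [538.1 229.9  18. ]
tip scene [615.9 191.2  16. ]
seat scene [ 579.4 -207.7   92. ]
mark scene [ 646.2 -141.3   80. ]
corner1 scene [537.4 -75.3  80. ]
c2 scene [ 498.3 -248.4   80. ]
c3 scene [ 695.9 -291.2   80. ]
c4 scene [ 731.3 -113.2   80. ]
hub side [532.8 238.1  18. ]
tip side [611.3 198.7  14. ]
seat side [ 577.6 -196.    92. ]
mark side [ 643.9 -136.4   80. ]
[[-0.    -0.957  0.291]
 [-0.     0.291  0.957]
 [-1.    -0.    -0.   ]]
[-161.8   71.9   -0.7] [[ 0.002 -0.266  0.964]
 [ 0.001 -0.964 -0.266]
 [ 1.     0.002 -0.001]]
```

```bash
python3 -m pendant '[[[0,-40,-20],0,87],[[0,-75,-37],0,87],[[0,-111,-55],0,87],[[0,-148,-73],0,87],[[0,-185,-91],0,87],[[0,-222,-109],0,87],[[0,-259,-127],0,87],[[0,-296,-145],0,87]]' 10
python3 -m pendant '[[[0,-37,-18],0,87],[[0,-74,-36],0,87],[[5,-111,-54],0,87],[[10,-148,-73],0,87],[[40,-148,-73],5,87],[[70,-148,-73],9.6,87],[[80,-148,-73],9.6,87],[[80,-148,-73],9.6,87]]'
python3 - <<'E'
from h import *
w=arm.get_image("wrist"); cv2.imwrite("pics/w1.png",w["frame"][:,:,::-1])
for n in ["lever_hub","lever_tip","lever_bore"]: print(n,pts(n,"wrist"))
E
```

```text
t: 2.02
tcp_pos: [416.7, 347.8, 222.9]
tcp_rot: [-0.421, 0.568, 0.421, 0.568]
wrist_force: [0.2, 0.5, -0.3]
gripper_width: 87.0
t: 2.68
tcp_pos: [533.4, 235.6, 139.8]
tcp_rot: [-0.372, 0.603, 0.373, 0.599]
wrist_force: [1.0, 0.3, 0.7]
gripper_width: 86.7
lever_hub [(0.83, [355.6, 97.3]), (0.7, [456.7, 259.2]), (0.66, [322.2, 235.1])]
lever_tip [(0.96, [219.6, 25.4]), (0.82, [437.6, 118.9]), (0.7, [23.4, 229.8]), (0.6, [322.1, 328.4])]
lever_bore [(0.84, [354.9, 104.0]), (0.83, [174.3, 134.6]), (0.81, [322.7, 234.2]), (0.73, [449.3, 257.5])]
```

View pics/w1.png

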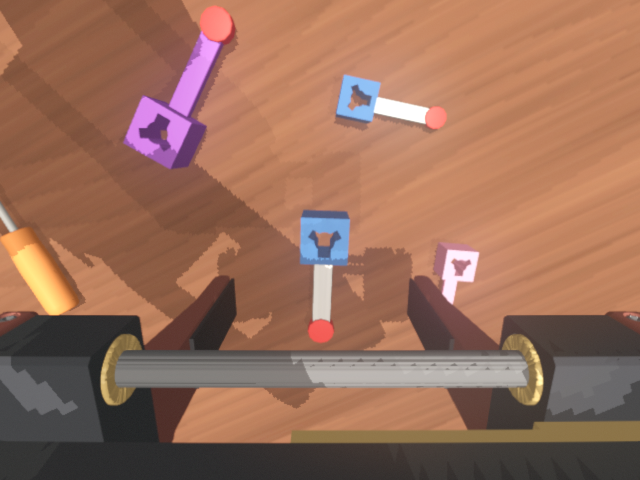

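The wrist view shows the large blue hub at (324,238), its arm straight down to the red end at (321,330), and it is nearly aligned with the jaws. Next I measure it.

Run:
```python
from h import *
w=arm.get_image("wrist");s=arm.sense();print(s["tcp_pos"].round(1), R.from_quat(s["tcp_rot"]).as_matrix().round(3)[:2])
im=w["frame"].astype(int)
red=((im[...,0]>170)&(im[...,1]<70)&(im[...,2]<70))
lab=cv2.connectedComponentsWithStats(red.astype(np.uint8))
tipuv=[tuple(c) for c,st in zip(lab[3],lab[2]) if abs(c[0]-321)<15 and abs(c[1]-330)<15 and st[4]>50]; print(tipuv)
r=[x for x in arm.regions_of("lever_hub","wrist") if abs(x["box"][0]+x["box"][2]/2-324)<30 and 200<x["box"][1]+x["box"][3]/2<320]
print([x["box"] for x in r])
b=(im[...,2]>150)&(im[...,0]<110)
b[:205]=0;b[275:]=0;b[:,:290]=0;b[:,360:]=0
c=cv2.findContours(b.astype(np.uint8),0,2)[0];c=max(c,key=cv2.contourArea)
q=cv2.minAreaRect(c);print(q,cv2.boxPoints(q))
top=np.array([onz(w,p,36) for p in cv2.boxPoints(q)]);print(top.round(1),top.mean(0))
for t in tipuv: print(onz(w,t,20))
crop=w["frame"][190:350,260:390,::-1];cv2.imwrite("pics/w1c.png",cv2.resize(crop,None,fx=4,fy=3.7,interpolation=2))
```

```text
[536.8 237.4 144.5] [[ 0.003 -0.896  0.444]
 [ 0.001  0.444  0.896]]
[]
[[294.8, 200.3, 50.0, 137.9]]
((300.8518981933594, 256.1781005859375), (15.788434982299805, 7.140827655792236), 31.607501983642578) [[292.25748 255.08153]
 [295.99997 248.99998]
 [309.44632 257.27466]
 [305.70383 263.3562 ]]
[[538.  209.6  36. ]
 [534.8 214.7  36. ]
 [545.8 221.2  36. ]
 [549.1 216.1  36. ]] [541.93252341 215.40699931  36.        ]
```

View pics/w1c.png

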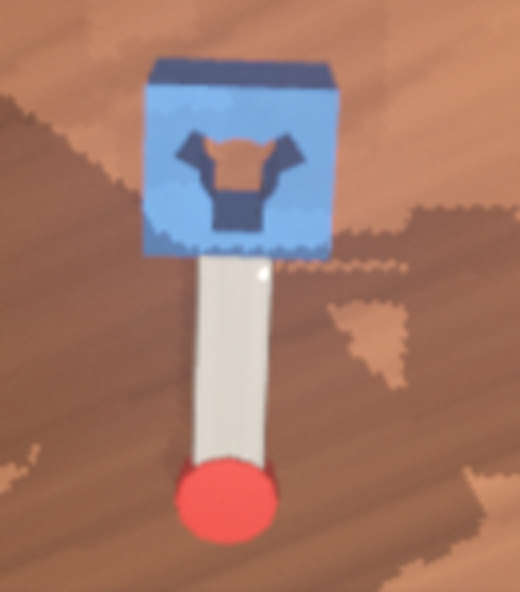

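Run:
```python
from h import *
w=arm.get_image("wrist");s=arm.sense();print(s["tcp_pos"].round(1))
c=[(296.75,213),(344.5,213.8),(342.5,259.5),(295.75,258.9)]
P=np.array([onz(w,p,36) for p in c]);print(P.round(1),[np.linalg.norm(P[i]-P[i-1]).round(1) for i in range(4)])
h=P.mean(0);t=onz(w,(316.75,325.1),20);d=t-h
print(h,t,np.linalg.norm(d[:2]),"yaw",np.arctan2(d[1],d[0]), [np.arctan2(*(P[i]-P[j])[1::-1]) for i,j in((3,0),(2,1))],[np.arctan2(*(P[i]-P[j])[1::-1])-np.pi/2 for i,j in((1,0),(2,3))])
Z=R.from_quat(s["tcp_rot"]).as_matrix()[:,2];print("toolz yaw-90",np.arctan2(Z[1],Z[0])-np.pi/2)
print("shift",toolshift([h[0],h[1],7]))
```

```text
[536.6 237.2 144.2]
[[508.8 228.7  36. ]
 [526.  262.1  36. ]
 [559.5 244.5  36. ]
 [542.1 210.5  36. ]] [np.float64(37.9), np.float64(37.5), np.float64(37.8), np.float64(38.1)]
[534.12116735 236.44788978  36.        ] [611.17201616 194.99785216  20.        ] 87.49250779346194 yaw -0.49355009454325227 [np.float64(-0.49957184205487376), np.float64(-0.4845199055585855)] [np.float64(-0.47624556634204507), np.float64(-0.47277558404036646)]
toolz yaw-90 -0.4608787190066068
shift [137.20998151   2.15023806  -2.04988286]
```

```bash
python3 -m pendant '[[[-30,-15,-24],0,87],[[-46,-36,-58],0,87],[[-46,-57,-92],-3,87],[[-46,-78,-126],-6,87],[[-46,-99,-160],-9,87],[[-46,-120,-194],-12,87],[[-46,-141,-228],-15,87],[[-46,-162,-262],-15,87]]'
python3 - <<'E'
from h import *
print(toolshift([581,-204,190]))
E
```

```text
t: 3.7
tcp_pos: [564.3, -72.1, 189.9]
tcp_rot: [-0.449, 0.546, 0.448, 0.547]
wrist_force: [0.3, 0.9, -0.5]
gripper_width: 86.9
[-4.53391280e-02 -4.22117965e+01 -1.26122637e+02]
```

```bash
python3 -m pendant '[[[0,-13,-39],0,87],[[0,-26,-78],0,87],[[0,-42,-110],0,87],[[0,-42,-128],0,87],[[0,-42,-128],0,87],[[0,-42,-128],0,87],[[0,-42,-128],0,87]]'
python3 - <<'E'
from h import *
w=arm.get_image("wrist"); cv2.imwrite("pics/w2.png",w["frame"][:,:,::-1])
s=arm.sense();print(s["tcp_pos"],w["origin"])
for n in ["shaft_nose","shaft_teeth","shaft_seat","on_mark"]: print(n,pts(n,"wrist"))
E
```

```text
t: 4.28
tcp_pos: [579.5, -203.1, 189.1]
tcp_rot: [-0.447, 0.547, 0.448, 0.548]
wrist_force: [0.3, -0.0, -0.7]
gripper_width: 86.9
[ 579.51325897 -202.62626933  188.9906021 ] [ 508.80423824 -189.61396293  350.86537314]
shaft_nose [(0.94, [326.8, 252.6])]
shaft_teeth [(0.95, [325.5, 244.0])]
shaft_seat [(0.82, [325.0, 242.9])]
on_mark [(0.92, [411.1, 297.1])]
```

View pics/w2.png

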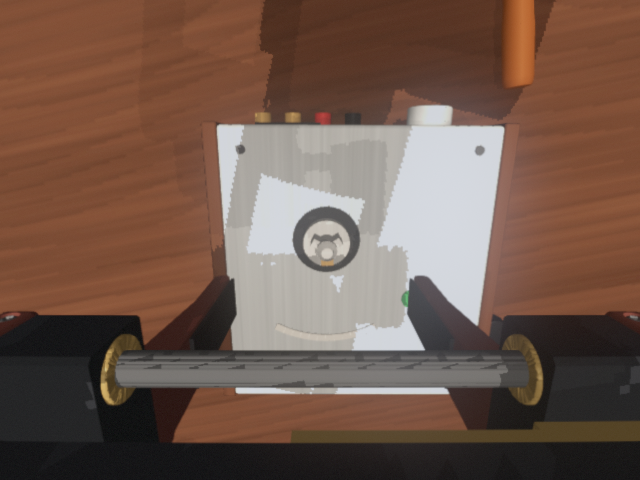

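Run:
```python
from h import *
w=arm.get_image("wrist"); s=arm.sense()
np.savez("w3.npz",**w)
crop=w["frame"][200:280,285:370,::-1];cv2.imwrite("pics/w3c.png",cv2.resize(crop,None,fx=7,fy=7,interpolation=2))
for n,uv,z in [("nose",(326.8,252.6),118),("teeth",(325.5,244),109),("mark",(408,298),80),("h1",(240,149.5),80),("h2",(480,150),80)]: print(n,onz(w,uv,z).round(1))
```

```text
nose [ 579.5 -200.   118. ]
teeth [ 575.7 -200.1  109. ]
mark [ 643.6 -142.4   80. ]
h1 [ 498.8 -250.2   80. ]
h2 [534.4 -73.4  80. ]
```

View pics/w3c.png

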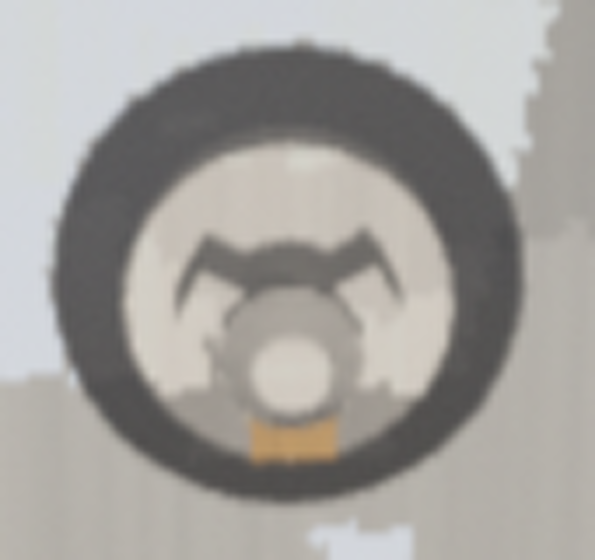

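Run:
```python
from h import *
w=dict(np.load("w3.npz"))
for n,c,z in [("nose",(291,374),118),("collar",(290,303),92),("ring",(288,273),80)]: print(n,onz(w,(285+c[0]/7,200+c[1]/7),z).round(1))
ax=np.array([579.4,-200.1]) 
big=cv2.resize(w["frame"][200:280,285:370,::-1],None,fx=7,fy=7,interpolation=2)
def dr(im,P,col):
    q=((proj(w,P)-[285,200]+0.0)*7+3).astype(int); cv2.polylines(im,[q],True,col,1)
def circ(r,z,ax): 
    a=np.linspace(0,2*np.pi,60);return np.c_[ax[0]+r*np.cos(a),ax[1]+r*np.sin(a),0*a+z]
out=[]
for yaw in (-0.28,-0.18,-0.08):
    im=big.copy()
    dr(im,circ(4,118,ax),(0,0,255));dr(im,circ(18,92,ax),(0,0,255));dr(im,circ(7.5,109,ax),(255,0,0))
    for k,wd in((0,9),(1,6),(-1,6)):
        a=yaw+k*2*np.pi/3;u=np.array([np.cos(a),np.sin(a)]);v=np.array([-u[1],u[0]])
        dr(im,[[*(ax+u*r+v*t*wd/2),109] for r,t in((6,-1),(12,-1),(12,1),(6,1))],(0,255,0))
    out.append(im[130:510,30:530])
cv2.imwrite("pics/ov.png",cv2.resize(np.hstack(out),(800,203*1)))
cv2.imwrite("pics/ov1.png",out[1])
```

```text
nose [ 580.1 -200.3  118. ]
collar [ 580.  -200.1   92. ]
ring [ 579.7 -200.1   80. ]
```

View pics/ov1.png

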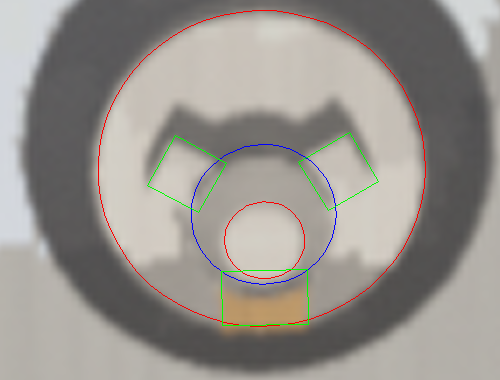

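Run:
```python
from h import *
s=arm.sense();Z=R.from_quat(s["tcp_rot"]).as_matrix()[:,2];print("toolz yaw-90",np.arctan2(Z[1],Z[0])-np.pi/2,s["qpos"].round(2))
print(toolshift([534.1,236.4,150]))
```

```text
toolz yaw-90 -0.19908851119255355 [-0.45  0.41  1.52 -0.    1.21 -1.82]
[ 38.80586892 131.61659705 421.7189213 ]
```

```bash
python3 -m pendant '[[[0,12,38],0,80],[[0,24,77],2,80],[[0,36,115],4,80],[[0,48,154],6,80],[[0,60,192],8,80],[[0,72,230],10,80],[[0,84,269],12,80],[[0,96,307],14,80]]'
python3 -m pendant '[[[10,14,39],0,80],[[25,30,80],0,80],[[38,36,114],2.5,80],[[38,36,114],2.5,80],[[38,36,114],2.5,80],[[38,36,114],2.5,80]]'
python3 - <<'E'
from h import *
s=arm.sense();Z=R.from_quat(s["tcp_rot"]).as_matrix()[:,2];print(s["tcp_pos"],"toolz yaw-90",np.arctan2(Z[1],Z[0])-np.pi/2)
print(toolshift([534.1,236.4,7]))
E
```

```text
t: 5.25
tcp_pos: [546.0, 118.3, 188.9]
tcp_rot: [-0.377, 0.598, 0.377, 0.598]
wrist_force: [0.4, -0.2, 0.8]
gripper_width: 80.2
t: 5.75
tcp_pos: [562.8, 234.3, 150.5]
tcp_rot: [-0.365, 0.606, 0.365, 0.605]
wrist_force: [0.6, -0.2, 0.2]
gripper_width: 80.0
[562.75673023 234.34082893 150.48798948] toolz yaw-90 -0.48661320938758124
[143.50704449  26.25830814 -11.42282509]
```

```bash
python3 -m pendant '[[[0,26.3,-11.4],0,80],[[30,26.3,-11.4],0,80],[[60,26.3,-11.4],0,80],[[90,26.3,-11.4],0,80],[[115,26.3,-11.4],0,80],[[132,26.3,-11.4],0,80],[[143,26.3,-11.4],0,80],[[143,26.3,-11.4],0,80]]'
python3 -m pendant '[[[0,0,0],0,50],[[0,0,0],0,50],[[0,0,0],0,40],[[0,0,0],0,34],[[0,0,0],0,30],[[0,0,0],0,30],[[0,0,0],0,30],[[0,0,0],0,30]]' 15
python3 - <<'E'
from h import *
w=arm.get_image("wrist"); cv2.imwrite("pics/w4.png",w["frame"][:,:,::-1])
s=arm.sense();print(s["tcp_pos"],s["gripper_width"],s["wrist_force"])
E
```

```text
t: 6.42
tcp_pos: [533.5, 234.8, 6.2]
tcp_rot: [-0.364, 0.608, 0.364, 0.605]
wrist_force: [-0.5, -0.1, -0.2]
gripper_width: 80.5
t: 7.08
tcp_pos: [534.9, 236.7, 8.0]
tcp_rot: [-0.364, 0.606, 0.364, 0.606]
wrist_force: [-0.0, -0.4, 4.0]
gripper_width: 37.8
[534.84896389 236.70411377   8.00418215] 37.82176439918843 [-0.4426607  -0.0191541   3.97393459]
```

View pics/w4.png

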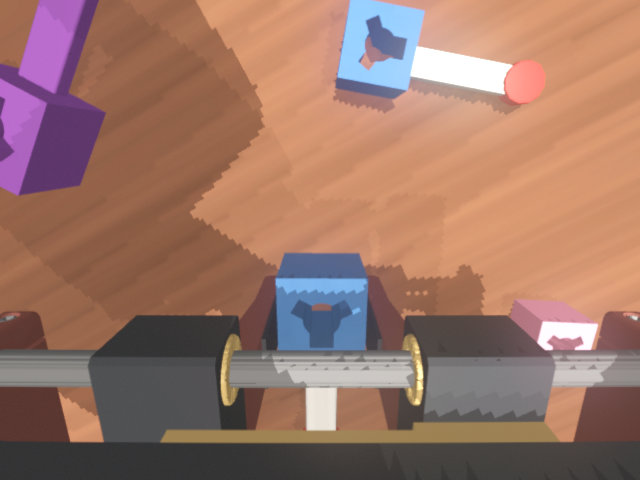

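```bash
python3 -m pendant '[[[-10,0,0],0,30],[[-40,0,0],0,30],[[-80,0,0],0,30],[[-120,0,0],0,30],[[-140,0,0],0,30],[[-140,0,0],0,30],[[-140,0,0],0,30]]' 25
python3 - <<'E'
from h import *
w=arm.get_image("wrist"); np.savez("w5.npz",**w)
s=arm.sense();Z=R.from_quat(s["tcp_rot"]).as_matrix()[:,2];print(s["tcp_pos"],"toolz yaw-90",np.arctan2(Z[1],Z[0])-np.pi/2,s["gripper_width"],s["wrist_force"])
crop=w["frame"][240:370,250:400,::-1];cv2.imwrite("pics/w5c.png",cv2.resize(crop,None,fx=5,fy=4.6,interpolation=2))
E
```

```text
t: 7.72
tcp_pos: [535.1, 236.7, 148.6]
tcp_rot: [-0.364, 0.605, 0.364, 0.607]
wrist_force: [-0.9, -0.1, -4.3]
gripper_width: 37.7
[533.75356811 236.28214011 146.89775066] toolz yaw-90 -0.48852214003977634 38.08225903372319 [-0.5085606   0.00852553 -2.67446302]
```

View pics/w5c.png

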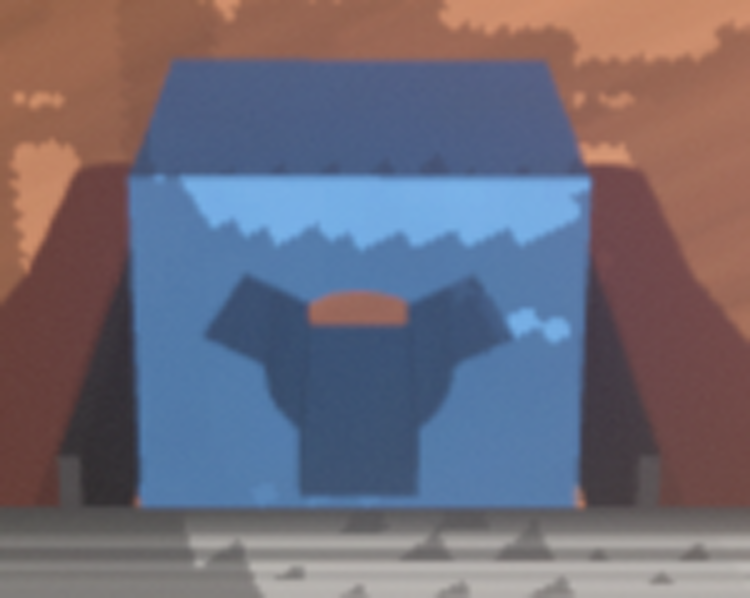

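Run:
```python
from h import *
from scipy.optimize import least_squares
w=dict(np.load("w5.npz")); s=arm.sense(); T=s["tcp_pos"];Q=R.from_quat(s["tcp_rot"])
px=lambda a,b:(250+a/5,240+b/4.6)
obs=[((-19,19,36),px(591,177)),((-19,-19,36),px(130,177)),((-19,19,0),px(548,60)),((-19,-19,0),px(170,60)),((13.2,5.2,36),px(418,494)),((13.2,-5.2,36),px(300,494))]
# lever frame: x=-tool y, y=tool z, z=-tool x ; origin bore
def f(p):
    pts=[]
    for (x,y,z),_ in obs:
        c,sn=np.cos(p[3]),np.sin(p[3]); X=c*x-sn*y;Y=sn*x+c*y
        pts.append(T+Q.apply([p[0]-z,p[1]-X,p[2]+Y]))
    return (proj(w,pts)-[o[1] for o in obs]).ravel()
r=least_squares(f,[8,0,0,0]);print(r.x,r.fun.reshape(-1,2).round(2))
```

```text
[ 6.96904103e+00 -5.51945470e-01  4.46943627e-01 -1.46356381e-04] [[-0.04  0.18]
 [-0.12  0.06]
 [-0.6  -0.27]
 [ 0.66 -0.37]
 [ 0.16  0.16]
 [-0.04  0.13]]
```

Run:
```python
from h import *
s=arm.sense();print(s["tcp_pos"]);print(toolshift([579.3,-200.5,165]))
```

```text
[533.75356811 236.28214011 146.89775066]
[ -17.94388619 -245.19374699 -364.33343271]
```

```bash
python3 -m pendant '[[[-18,-10,-15],0,30],[[-18,-30,-45],0,30],[[-18,-52,-77],-3,30],[[-18,-74,-110],-6,30],[[-18,-96,-143],-9,30],[[-18,-118,-175],-12,30],[[-18,-140,-208],-15,30],[[-18,-162,-241],-18.2,30]]'
python3 - <<'E'
from h import *
s=arm.sense();print(s["tcp_pos"]);print(toolshift([579.3,-200.5,165]))
E
```

```text
t: 8.43
tcp_pos: [562.3, -53.7, 162.7]
tcp_rot: [-0.455, 0.541, 0.458, 0.539]
wrist_force: [0.3, 0.6, -2.3]
gripper_width: 38.0
[562.33611715 -53.67484956 162.72537702]
[  -2.53797293  -41.29537529 -141.91131987]
```

```bash
python3 -m pendant '[[[0,-10,-35],0,30],[[0,-20,-70],0,30],[[0,-30,-105],0,30],[[0,-38,-130],0,30],[[0,-41,-140],0,30],[[0,-41,-141],0,30],[[0,-41,-141],0,30],[[0,-41,-141],0,30]]'
python3 - <<'E'
from h import *
w=arm.get_image("wrist"); cv2.imwrite("pics/w6.png",w["frame"][:,:,::-1])
d=arm.get_image("side"); cv2.imwrite("pics/s6.png",cv2.resize(d["frame"][80:240,220:420,::-1],None,fx=4,fy=3.7,interpolation=2))
s=arm.sense();Z=R.from_quat(s["tcp_rot"]).as_matrix()[:,2];print(s["tcp_pos"],"toolz yaw-90",np.arctan2(Z[1],Z[0])-np.pi/2,s["wrist_force"],s["torque"])
print(toolshift([579.3,-200.5,165]))
E
```

```text
t: 9.1
tcp_pos: [579.9, -196.2, 164.3]
tcp_rot: [-0.454, 0.541, 0.457, 0.54]
wrist_force: [0.4, -1.1, -2.4]
gripper_width: 37.8
[ 580.45278418 -196.17054618  165.09805613] toolz yaw-90 -0.16921077561001674 [ 0.05083981  0.96104372 -3.69068502] [0.02063439 0.05803848 0.0221734 ]
[ 0.09516358  0.40706809 -4.46183104]
```

View pics/w6.png

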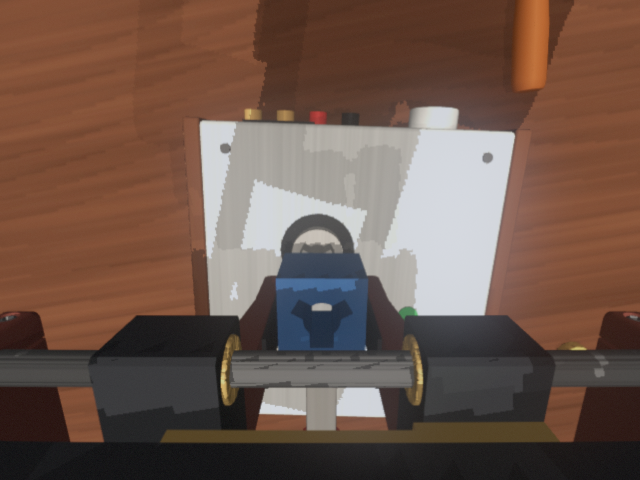

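View pics/s6.png

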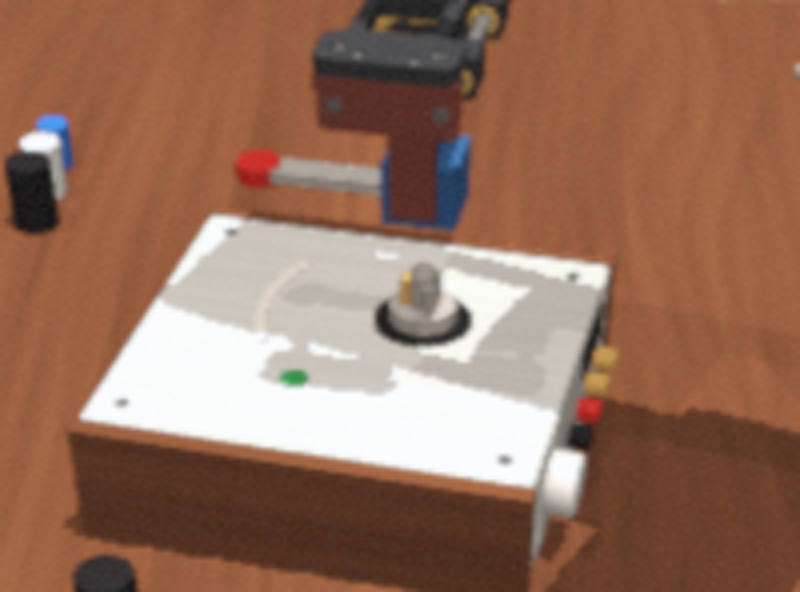

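The held lever sits square above the unit, and the nose is visible through the bore at (322,308). Next I correct sideways and go down to just above the nose.

```bash
python3 -m pendant '[[[5,0.4,-4.4],0,30],[[15,0.4,-4.4],0,30],[[25,0.4,-4.4],0,30],[[31,0.4,-4.4],0,30],[[31,0.4,-4.4],0,30],[[31,0.4,-4.4],0,30],[[31,0.4,-4.4],0,30]]' 25
python3 - <<'E'
from h import *
w=arm.get_image("wrist"); cv2.imwrite("pics/w7.png",cv2.resize(w["frame"][190:370,220:430,::-1],None,fx=3.7,fy=3.3,interpolation=2))
s=arm.sense();Z=R.from_quat(s["tcp_rot"]).as_matrix()[:,2];print(s["tcp_pos"],"toolz yaw-90",np.arctan2(Z[1],Z[0])-np.pi/2,s["wrist_force"],s["torque"])
print(toolshift([579.3,-200.5,126]))
E
```

```text
t: 9.78
tcp_pos: [580.0, -202.5, 134.6]
tcp_rot: [-0.456, 0.541, 0.455, 0.541]
wrist_force: [1.0, -0.0, -3.4]
gripper_width: 38.0
[ 580.22156664 -202.62531378  134.9326296 ] toolz yaw-90 -0.17093652753500432 [-0.43760039 -0.49106472 -3.61458879] [0.03599414 0.00530808 0.03317999]
[8.93146947 1.2744849  1.93975682]
```

View pics/w7.png

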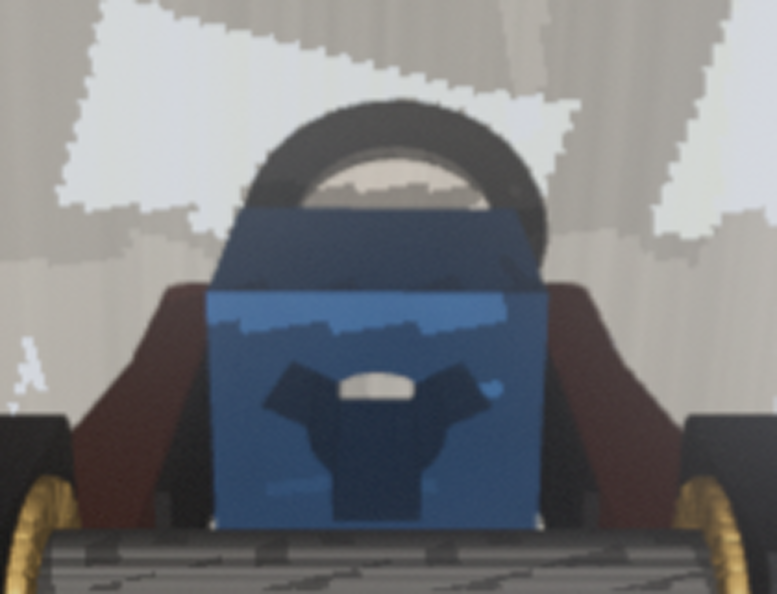

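```bash
python3 -m pendant '[[[0,1.3,1.9],0,30],[[0,1.3,1.9],0,30],[[2,1.3,1.9],0,30],[[4,1.3,1.9],0,30],[[6,1.3,1.9],0,30],[[8,1.3,1.9],0,30],[[8,1.3,1.9],0,30],[[8,1.3,1.9],0,30]]'
python3 - <<'E'
from h import *
w=arm.get_image("wrist"); cv2.imwrite("pics/w8.png",cv2.resize(w["frame"][190:370,220:430,::-1],None,fx=3.7,fy=3.3,interpolation=2))
s=arm.sense();Z=R.from_quat(s["tcp_rot"]).as_matrix()[:,2];print(s["tcp_pos"],"toolz yaw-90",np.arctan2(Z[1],Z[0])-np.pi/2,s["wrist_force"],s["torque"])
print(toolshift([579.3,-200.5,126]))
E
```

```text
t: 10.5
tcp_pos: [578.8, -200.3, 126.4]
tcp_rot: [-0.455, 0.541, 0.456, 0.541]
wrist_force: [0.3, 0.5, -2.9]
gripper_width: 38.1
[ 578.8833121  -200.39519968  126.53407486] toolz yaw-90 -0.17093070620907946 [ 1.33869361 -0.72669598 -2.7352339 ] [-0.03047834  0.02699863  0.01075826]
[ 0.53395571 -0.42859291 -0.03236187]
```

View pics/w8.png

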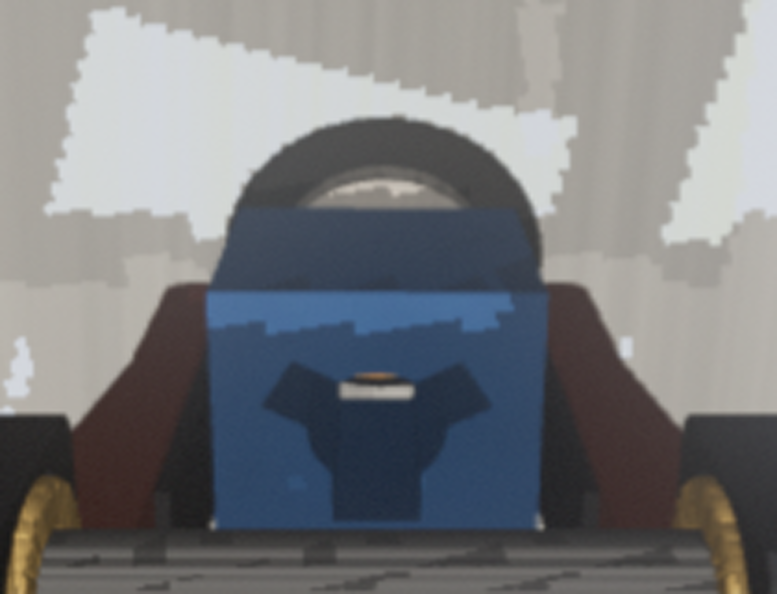

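```bash
python3 -m pendant '[[[1,-0.4,0],0,30],[[2.5,-0.4,0],0,30],[[4,-0.4,0],0,30],[[5.5,-0.4,0],0,30],[[5.5,-0.4,0],0,30]]'
python3 - <<'E'
from h import *
s=arm.sense();print(s["tcp_pos"],s["wrist_force"],s["torque"])
print(toolshift([579.3,-200.5,118]))
E
```

```text
t: 10.97
tcp_pos: [579.7, -200.2, 121.1]
tcp_rot: [-0.456, 0.541, 0.455, 0.541]
wrist_force: [0.8, 1.7, -2.2]
gripper_width: 37.9
[ 579.70428228 -200.24657093  121.1155357 ] [ 0.82193936  1.67382222 -2.19265658] [ 0.17988656 -0.19411229  0.03412767]
[ 3.1152323   0.35702545 -0.31952108]
```

```bash
python3 -m pendant '[[[1,0,0],0,30],[[2,0,0],0,30],[[3,0,0],0,30],[[3,0,0],0,30]]'
python3 - <<'E'
from h import *
s=arm.sense();print(s["tcp_pos"],s["wrist_force"],s["torque"])
E
```

```text
t: 11.3
tcp_pos: [580.1, -200.1, 118.2]
tcp_rot: [-0.456, 0.54, 0.455, 0.541]
wrist_force: [4.2, 3.5, -3.3]
gripper_width: 37.6
[ 580.14329419 -200.11911949  118.15582868] [ 4.24670556  3.48771165 -3.26197502] [ 0.5831644  -0.7460001   0.00286748]
```

```bash
python3 -m pendant '[[[0,-0.5,0.6],0,30],[[0,-0.5,0.6],0,30],[[0,-0.5,0.6],0,30]]'
python3 - <<'E'
from h import *
s=arm.sense();print(s["tcp_pos"],s["wrist_force"],s["torque"])
E
```

```text
t: 11.55
tcp_pos: [580.2, -200.0, 118.1]
tcp_rot: [-0.456, 0.541, 0.455, 0.541]
wrist_force: [3.4, 2.0, -3.3]
gripper_width: 37.7
[ 580.17098172 -199.9780233   118.11577168] [ 3.39595122  1.99329987 -3.31527064] [ 0.28143426 -0.62431349 -0.0299514 ]
```

```bash
python3 -m pendant '[[[0,-0.9,0.8],0,30],[[0,-0.9,0.8],0,30],[[0,-0.9,0.8],0,30]]'
python3 - <<'E'
from h import *
s=arm.sense();print(s["tcp_pos"],s["wrist_force"],s["torque"])
E
```

```text
t: 11.8
tcp_pos: [580.1, -199.4, 117.8]
tcp_rot: [-0.455, 0.541, 0.456, 0.54]
wrist_force: [-0.8, -0.4, -3.5]
gripper_width: 38.1
[ 580.05256138 -199.3735387   117.83355733] [-0.81969504 -0.44277413 -3.47092766] [0.02141159 0.03497003 0.08058603]
```

Contact forces are back to just the lever's weight, so it is centred on the core. Next I go down towards the teeth in small steps.

```bash
python3 -m pendant '[[[1,0,0],0,30],[[2,0,0],0,30],[[3,0,0],0,30],[[3,0,0],0,30]]'
python3 - <<'E'
from h import *
s=arm.sense();print(s["tcp_pos"],s["wrist_force"],s["torque"])
E
```

```text
t: 12.13
tcp_pos: [580.6, -199.2, 114.8]
tcp_rot: [-0.455, 0.541, 0.456, 0.541]
wrist_force: [-0.3, 0.2, -2.4]
gripper_width: 37.8
[ 580.5810614  -199.23475263  114.82584977] [-0.30216765  0.24112453 -2.35544822] [ 0.01726439  0.0022992  -0.05084761]
```

```bash
python3 -m pendant '[[[1,0,0],0,30],[[2,0,0],0,30],[[3,0,0],0,30],[[3,0,0],0,30]]'
python3 - <<'E'
from h import *
s=arm.sense();print(s["tcp_pos"],s["wrist_force"],s["torque"])
E
```

```text
t: 12.47
tcp_pos: [580.8, -199.2, 111.9]
tcp_rot: [-0.455, 0.541, 0.456, 0.541]
wrist_force: [-0.0, 0.6, -4.3]
gripper_width: 37.7
[ 580.78576675 -199.20240842  111.91959807] [-0.02277216  0.58206387 -4.32288507] [ 0.06005508  0.01366563 -0.01031465]
```

```bash
python3 -m pendant '[[[1.5,0,0],0,30],[[3,0,0],0,30],[[4.5,0,0],0,30],[[6,0,0],0,30],[[7.5,0,0],0,30],[[9,0,0],0,30],[[9,0,0],0,30]]'
python3 - <<'E'
from h import *
s=arm.sense();print(s["tcp_pos"],s["wrist_force"],s["torque"])
E
```

```text
t: 13.05
tcp_pos: [580.8, -199.2, 102.8]
tcp_rot: [-0.455, 0.541, 0.456, 0.541]
wrist_force: [-0.5, 0.4, -2.9]
gripper_width: 38.0
[ 580.75258146 -199.18474005  102.7854654 ] [-0.45415965  0.36844361 -2.89782859] [-0.02243503  0.00221537  0.01378699]
```

```bash
python3 -m pendant '[[[0.7,0,0],0,30],[[1.4,0,0],0,30],[[2.1,0,0],0,30],[[2.1,0,0],0,30]]'
python3 -m pendant '[[[0.5,0,0],0,30],[[1,0,0],0,30],[[1,0,0],0,30]]'
python3 - <<'E'
from h import *
s=arm.sense();print(s["tcp_pos"],s["wrist_force"],s["torque"])
E
```

```text
t: 13.38
tcp_pos: [580.9, -199.3, 101.0]
tcp_rot: [-0.455, 0.541, 0.456, 0.541]
wrist_force: [-0.1, 0.1, -2.4]
gripper_width: 37.7
t: 13.63
tcp_pos: [581.0, -199.3, 100.1]
tcp_rot: [-0.456, 0.541, 0.455, 0.541]
wrist_force: [-0.4, -0.1, -2.3]
gripper_width: 37.6
[ 581.02482975 -199.3200216   100.08611208] [-0.43873216 -0.07314003 -2.3159438 ] [-0.00752254  0.02053647 -0.01477861]
```

```bash
python3 -m pendant '[[[0.4,0,0],0,30],[[0.8,0,0],0,30],[[0.8,0,0],0,30]]'
python3 -m pendant '[[[0.4,0,0],0,30],[[0.8,0,0],0,30],[[0.8,0,0],0,30]]'
python3 - <<'E'
from h import *
d=arm.get_image("side"); cv2.imwrite("pics/s9.png",cv2.resize(d["frame"][80:240,220:420,::-1],None,fx=4,fy=3.7,interpolation=2))
E
```

```text
t: 13.88
tcp_pos: [581.0, -199.3, 100.0]
tcp_rot: [-0.456, 0.541, 0.455, 0.541]
wrist_force: [-2.2, 0.7, 5.3]
gripper_width: 37.9
t: 14.13
tcp_pos: [581.1, -199.4, 100.0]
tcp_rot: [-0.456, 0.541, 0.455, 0.541]
wrist_force: [-3.8, 1.7, 11.2]
gripper_width: 37.9
```

View pics/s9.png

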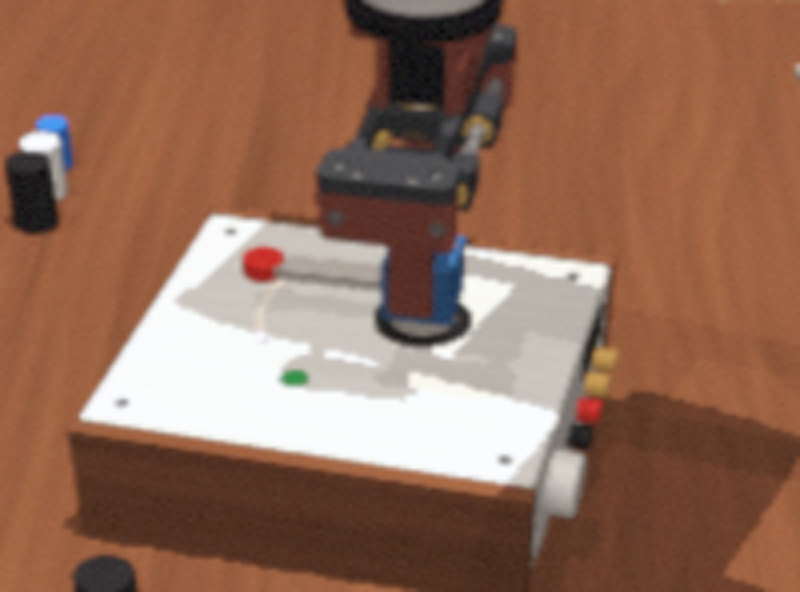

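It is fully home: z stops at TCP 100.0 (92 + 8, as gripped) and the force rises to about 14 N above the weight. I unload it, then turn counter-clockwise.

```bash
python3 -m pendant '[[[-0.6,0,0],0,30],[[-1.2,0,0],0,30],[[-1.2,0,0],0,30]]'
python3 -m pendant '[[[0,0,0],-3,30],[[0,0,0],-7,30],[[0,0,0],-11,30],[[0,0,0],-15,30],[[0,0,0],-15,30]]'
python3 - <<'E'
from h import *
s=arm.sense();Z=R.from_quat(s["tcp_rot"]).as_matrix()[:,2];print(s["tcp_pos"],np.arctan2(Z[1],Z[0])-np.pi/2,s["wrist_force"],s["torque"],s["qpos"].round(2))
E
```

```text
t: 14.43
tcp_pos: [581.0, -199.3, 100.0]
tcp_rot: [-0.456, 0.541, 0.455, 0.541]
wrist_force: [-2.5, 0.8, 3.4]
gripper_width: 38.0
t: 14.85
tcp_pos: [581.2, -199.0, 100.0]
tcp_rot: [0.523, -0.476, -0.523, -0.476]
wrist_force: [-0.9, 3.0, 5.1]
gripper_width: 38.1
[ 581.20725421 -199.01363148  100.01886048] 0.09374896923041875 [-0.86751043  3.00180609  5.09749637] [0.43772801 0.29594786 0.05355251] [-0.44  0.51  1.61  0.    1.03 -2.11]
```

```bash
python3 -m pendant '[[[-0.4,0,0.7],-3,30],[[-0.4,0,0.7],-7,30],[[-0.4,0,0.7],-11,30],[[-0.4,0,0.8],-15,30],[[-0.4,0,0.8],-18,30],[[-0.4,0,0.8],-18,30]]'
python3 - <<'E'
from h import *
s=arm.sense();Z=R.from_quat(s["tcp_rot"]).as_matrix()[:,2];print(s["tcp_pos"],np.arctan2(Z[1],Z[0])-np.pi/2,s["wrist_force"],s["torque"],toolshift(s["tcp_pos"]+s["wrist_force"]*[.3,.3,0]))
d=arm.get_image("side"); cv2.imwrite("pics/s10.png",cv2.resize(d["frame"][80:240,220:420,::-1],None,fx=4,fy=3.7,interpolation=2))
E
```

```text
t: 15.35
tcp_pos: [580.9, -198.5, 100.0]
tcp_rot: [0.591, -0.389, -0.591, -0.389]
wrist_force: [-1.3, 1.1, 1.9]
gripper_width: 38.2
[ 580.94025857 -198.52617987  100.02454479] 0.40584311405149975 [-1.29798389  1.149711    1.88562123] [ 0.1993885   0.17975462 -0.05809063] [-8.04924825e-06  2.21595008e-01  4.70626640e-01]
```

View pics/s10.png

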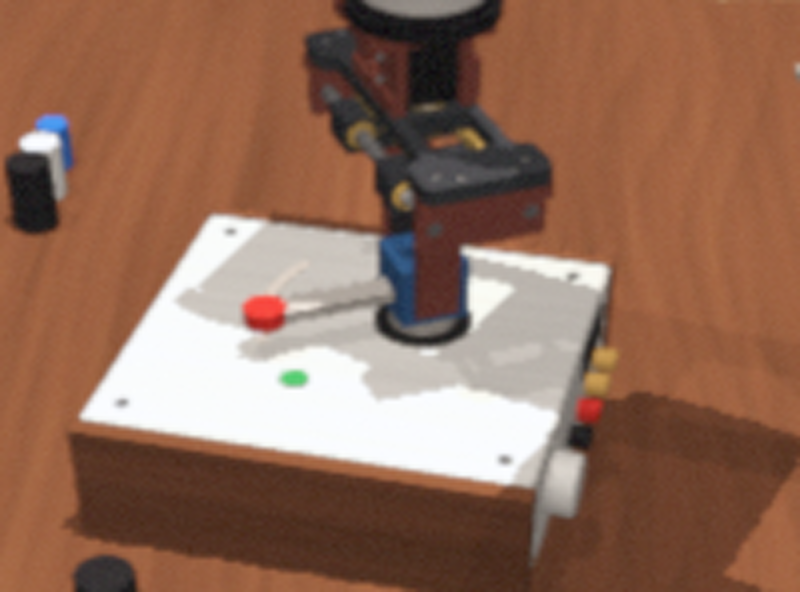

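The red end has turned to picture (264,312) and the green dot is at (294,378), so it is on course. About 0.345 rad (19.7°) remain.

```bash
python3 -m pendant '[[[0,0.2,0.5],-3,30],[[0,0.2,0.5],-7,30],[[0,0.2,0.5],-11,30],[[0,0.3,0.7],-15,30],[[0,0.3,0.7],-18,30],[[0,0.3,0.7],-19.7,30],[[0,0.3,0.7],-19.7,30]]'
python3 - <<'E'
from h import *
s=arm.sense();Z=R.from_quat(s["tcp_rot"]).as_matrix()[:,2];print(s["tcp_pos"],np.arctan2(Z[1],Z[0])-np.pi/2,s["wrist_force"],s["torque"],s["qpos"].round(2))
d=arm.get_image("side"); cv2.imwrite("pics/s11.png",cv2.resize(d["frame"][80:240,220:420,::-1],None,fx=4,fy=3.7,interpolation=2))
sc=arm.get_image("scene"); cv2.imwrite("pics/c11.png",cv2.resize(sc["frame"][230:390,120:320,::-1],None,fx=4,fy=3.7,interpolation=2))
for n in("lever_tip","on_mark"):print(n,pts(n,"side"),pts(n,"scene"))
E
```

```text
t: 15.98
tcp_pos: [580.6, -198.1, 100.0]
tcp_rot: [0.648, -0.283, -0.648, -0.283]
wrist_force: [0.1, -0.1, 0.7]
gripper_width: 37.9
[ 580.56711694 -198.12936953  100.03892096] 0.7476843268358486 [ 0.05404172 -0.10728289  0.74309023] [ 0.07913587  0.16689413 -0.05228913] [-0.44  0.51  1.61 -0.    1.03 -2.76]
lever_tip [(0.94, [454.4, 363.4]), (0.92, [291.8, 171.6]), (0.88, [372.7, 434.3]), (0.75, [256.8, 389.5])] [(0.96, [381.7, 160.4]), (0.89, [260.7, 298.3]), (0.64, [436.1, 209.0]), (0.62, [298.1, 158.8])]
on_mark [(0.69, [295.2, 182.0])] [(0.88, [254.7, 309.1])]
```

View pics/s11.png

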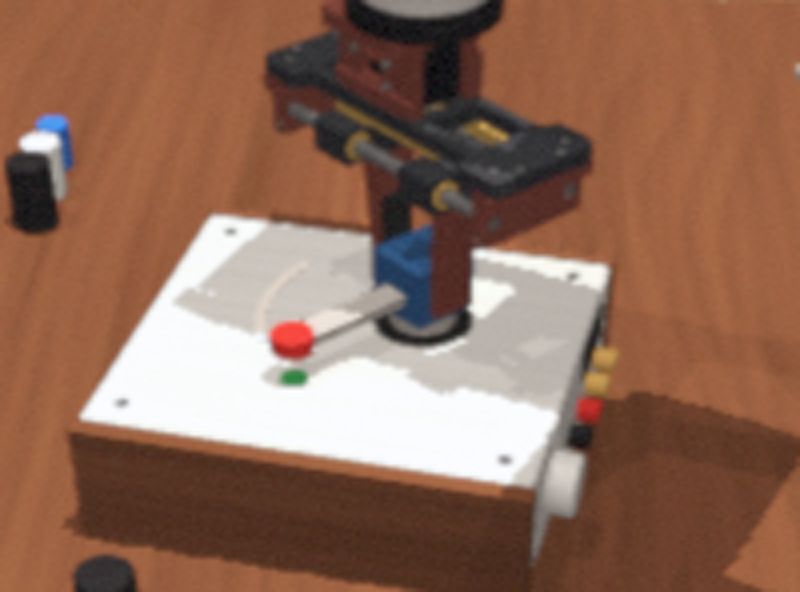

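View pics/c11.png

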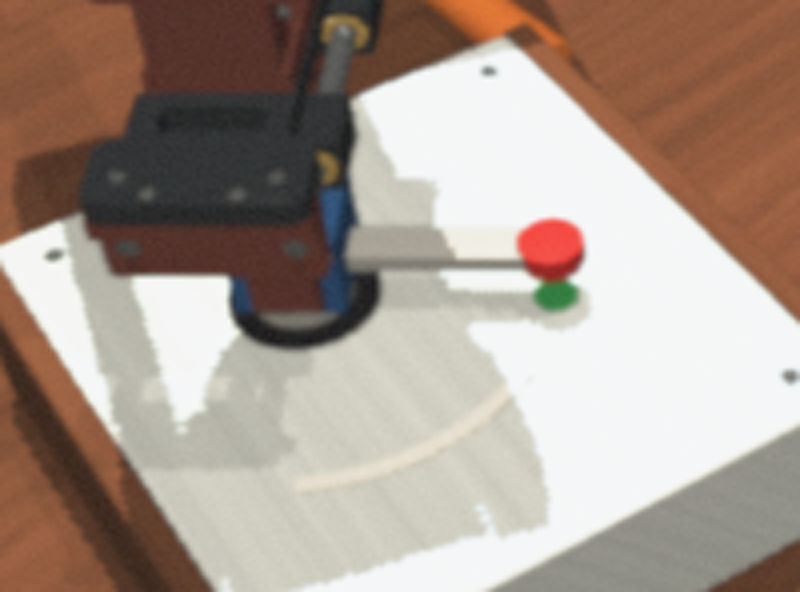

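Run:
```python
from h import *
d=arm.get_image("side");s=arm.get_image("scene")
for n,c,t,m in(("side",d,(293,80+336/3.7),(293.5,182.2)),("scene",s,(257.75,230+241/3.7),(259,310))):
    a=onz(c,t,112);b=onz(c,m,80);print(n,a.round(1),b.round(1),(a-b).round(1))
print(tri((s,(257.75,295.1)),(d,(293,170.8))))
```

```text
side [ 642.4 -132.8  112. ] [ 642.9 -137.5   80. ] [-0.5  4.6 32. ]
scene [ 647.6 -141.9  112. ] [ 646.2 -141.3   80. ] [ 1.5 -0.6 32. ]
[ 643.55893945 -139.12562281  107.18534394]
```

Both views put the red end within about 5 mm of the dot. I release and withdraw straight up.

```bash
python3 -m pendant '[[[0,0,0],0,42],[[0,0,0],0,48],[[0,0,0],0,56],[[0,0,0],0,60],[[0,0,0],0,60]]'
python3 -m pendant '[[[-5,0,0],0,60],[[-20,0,0],0,60],[[-50,0,0],0,60],[[-85,0,0],0,60],[[-100,0,0],0,60],[[-100,0,0],0,60],[[-100,0,0],0,60]]'
python3 - <<'E'
from h import *
d=arm.get_image("side");s=arm.get_image("scene");w=arm.get_image("wrist")
a=cv2.resize(d["frame"][80:240,220:420,::-1],(400,300));b=cv2.resize(s["frame"][230:390,120:320,::-1],(400,300));c=cv2.resize(w["frame"][:,:,::-1],(400,300))
full=cv2.resize(d["frame"][:,:,::-1],(400,300))
cv2.imwrite("pics/f12.png",np.vstack([np.hstack([a,b]),np.hstack([c,full])]))
for n in("lever_tip","lever_hub","on_mark"):print(n,pts(n,"wrist"))
print(arm.sense()["t"],arm.sense()["wrist_force"])
E
```

```text
t: 16.8
tcp_pos: [580.3, -197.9, 100.1]
tcp_rot: [-0.648, 0.283, 0.648, 0.282]
wrist_force: [-0.3, 0.6, 0.5]
gripper_width: 59.5
t: 17.38
tcp_pos: [580.9, -198.2, 201.1]
tcp_rot: [0.649, -0.283, -0.647, -0.282]
wrist_force: [0.6, 0.2, -0.2]
gripper_width: 60.1
lever_tip [(0.58, [318.5, 349.0])]
lever_hub [(0.58, [316.4, 244.7])]
on_mark [(0.82, [319.6, 327.2])]
17.6833 [ 0.32129317  0.4562921  -1.09765676]
```

View pics/f12.png

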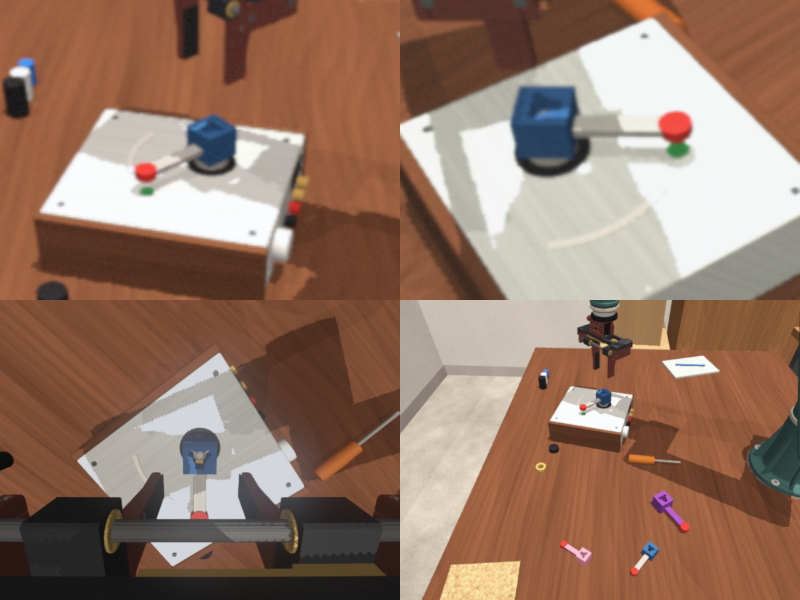

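Run:
```python
from h import *
d=arm.get_image("side");s=arm.get_image("scene")
P=[]
for c in(d,s):
    im=c["frame"].astype(int); m=(im[...,0]>170)&(im[...,1]<80)&(im[...,2]<80)
    L=cv2.connectedComponentsWithStats(m.astype(np.uint8)); q=proj(c,[[644,-139,106]])[0]
    j=min(range(1,L[0]),key=lambda i:np.linalg.norm(L[3][i]-q)); P.append((c,L[3][j])); print(q,L[3][j],L[2][j][4])
print(tri(*P), "mark",tri((d,(293.5,182.2)),(s,(259,310))))
print(arm.hand_in())
```

```text
[292.59114739 171.43635417] [292.6        171.10909091] 55
[257.7792537  295.62536808] [257.26530612 295.76530612] 98
[ 643.9710408  -139.80566292  106.2879373 ] mark [ 643.82403355 -140.0611437    77.61277468]
the job is handed in; nothing more can be done
None
```

The larger blue lever is fully home on the shaft, turned counter-clockwise to the green dot and released. I handed the job in at about 18 s of the 72 s; `hand_in` reports no verdict.

- **Fitting:** I measured the brass tooth with the wrist camera, at about -0.17 rad in the world frame, and matched the lever to it before going down. Side contact on the nose reached about 5 N, so I recentred. After that it slid through the teeth freely and seated on the collar at TCP height 100.0 mm, as predicted from the grip. The highest force I read while seating was about 14 N, against the 40 N limit.
- **Turning:** The lever was turned 0.92 rad counter-clockwise, with wrist force near zero at the end.
- **Last checks:** Triangulated from both fixed cameras, the red end is at (644.0, -139.8) mm and the dot at (643.8, -140.1) mm, well inside the 13 mm limit. The red end's height came out at 106.3 mm, where 106 mm means fully seated. The gripper is about 100 mm above and touching nothing, and the small things on the bench look undisturbed.
- **Disagreements:**
  - Before release, the two cameras taken one at a time put the tip 1.6 mm and 4.7 mm from the dot, which fits their calibration error.
  - In the last wrist view the dot was hidden under the red end, so I disregarded the network's `on_mark` result there.

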